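# Move three samples on to their next station

### The job

On this sample bench everything moves on one station: the jar from the mixer goes onto the balance, the tube block from the tray goes onto the mixer, and the tall tube from the balance goes into the tray, each standing upright in the middle of its place. A place holds only one sample at a time, so first park one of the samples on the empty round mat. Keep the samples upright, set them down gently without dropping them, and do not disturb the rack, beaker and tip box beyond.

Things in the scene. Friction and masses are not known exactly. Their poses are not given: they have to be found in the camera images.
- jar: Loose closed white specimen jar, a plain cylinder 56 mm in diameter (lid 57 mm) and 70 mm tall, about 0.12 kg. Starts on the mixer. Origin: centre of its underside; z up.
- block: Loose orange tube block, 64 mm (its x) by 36 mm (its y) and 60 mm tall, with two capped tubes (caps 16 mm in diameter, purple) fixed in its top that rise to 86 mm; about 0.13 kg. Grip it across its 36 mm sides (fingers closing along its y). Starts in the tray, at any yaw. Origin: centre of its underside; z up.
- tube: Loose tall flat-bottomed standing tube, cream with a paper label, 32 mm in diameter, with a purple screw cap of the same diameter from 90 mm up; 115 mm tall in all, about 0.07 kg. It stands free and tips easily. Starts on the balance. Origin: centre of its underside; z up.
- balance: Fixed cream laboratory balance with a round steel pan 110 mm in diameter, whose flat top is 56 mm above the origin (and the bench). The housing is 46 mm high, 150 mm wide in y, from x = -107 to +68 mm. The pan is rigid. Origin: on the bench, under the centre of the pan.
- mixer: Fixed navy-blue mixer (switched off) with a square black rubber platform 110 by 110 mm, whose flat top is 68 mm above the origin (and the bench). The housing is 56 mm high, 150 mm wide in y, from x = -100 to +65 mm, with a small knob (top at 67 mm) and panel on its low-x end. The platform is rigid. Origin: on the bench, under the centre of the platform.
- tray: Fixed square steel tray, 140 by 140 mm outside, with walls 4 mm thick and 14 mm high in all; its inner floor is 4 mm above the origin. Origin: on the bench, under its centre.
- mat: Fixed thin round grey mat, 120 mm in diameter, top 4 mm above the origin: the free parking place. Origin: on the bench, under its centre.
- rack: Bystander: loose orange tube rack, 82 mm (x) by 214 mm (y), deck at 55 mm, some capped tubes up to 112 mm. Stands beyond the work. Origin: centre of its underside.
- beaker: Bystander: loose glass beaker, rim 68 mm in diameter, 90 mm tall. Origin: centre of its underside.
- tipbox: Bystander: loose closed blue plastic tip box, 80 mm (x) by 115 mm (y) by 55 mm tall. Origin: centre of its underside.

How it is judged (in metres and radians):
On the way:
1. one of the three samples has been parked, upright and released, on the round mat (((horizontal distance between jar and mat below 0.045 m and z of jar in the frame of mat between -0.001 and 0.009 m and angle between jar's own z axis and vertical below 0.1 rad and linear speed of jar below 0.02 m/s and contact force between the fingers and jar below 0.1 N) or (horizontal distance between block and mat below 0.045 m and z of block in the frame of mat between -0.001 and 0.009 m and angle between block's own z axis and vertical below 0.1 rad and linear speed of block below 0.02 m/s and contact force between the fingers and block below 0.1 N) or (horizontal distance between tube and mat below 0.045 m and z of tube in the frame of mat between -0.001 and 0.009 m and angle between tube's own z axis and vertical below 0.1 rad and linear speed of tube below 0.02 m/s and contact force between the fingers and tube below 0.1 N))), for 0.2 s.
At the end, for the whole second after the job is handed in: Jar on the balance pan, tube block on the mixer platform, tall tube on the tray floor: each within 15 mm of the centre of its place and 5 mm of its surface in height, upright within 0.1 rad, released, at rest. Earlier, one sample stood released on the mat (horizontal distance between jar and balance below 0.015 m and z of jar in the frame of balance between 0.051 and 0.061 m and angle between each of jar, block, tube's own z axis and vertical below 0.1 rad and linear speed of each of jar, block, tube below 0.02 m/s and contact force between the fingers and jar below 0.1 N and horizontal distance between block and mixer below 0.015 m and z of block in the frame of mixer between 0.063 and 0.073 m and contact force between the fingers and block below 0.1 N and horizontal distance between tube and tray below 0.015 m and z of tube in the frame of tray between -0.001 and 0.009 m and contact force between the fingers and tube below 0.1 N); the robot touches nothing.
It fails at once if a sample tips by more than 0.6 rad (angle between any of jar, block, tube's own z axis and vertical above 0.6 rad).
It fails at once if a sample is dropped (moves faster than 0.75 m/s, a fall of about 3 cm, without the fingers touching it) ((linear speed of jar above 0.75 m/s and contact force between the fingers and jar below 0.05 N) or (linear speed of block above 0.75 m/s and contact force between the fingers and block below 0.05 N) or (linear speed of tube above 0.75 m/s and contact force between the fingers and tube below 0.05 N)).
It fails at once if the rack, beaker or tip box is displaced by more than 25 mm (distance of any of rack, beaker, tipbox from where it was at the start of the episode above 0.025 m).
It also fails if it takes over 109 s, if anything falls off the work surface, if the arm or the gripper's body presses on something with over 40 N, if the wrist force passes 120 N, or if a joint passes its speed limit or range.

### The arm

A 6-joint arm with a two-finger parallel gripper is mounted at the origin on the work surface. World frame = base frame: x ahead of the robot, y to its left, z up, the work surface at z = 0. Lengths are in mm, angles in rad, forces in N, time in s.
With the tool pointing down it reaches from about 325 to 925 mm from the base axis. Payload 3.1 kg.
Tool frame: the origin (TCP) lies at the very end of the fingers, on their centre line; the grasp point (between the pads) lies 19 mm behind it; z points along the fingers, y is the line along which they close (so a half turn about z gives the same grasp; the last joint's range is limited). The gripper opens to 85 mm and grips with 20 to 120 N. Pads are 22 mm wide; open, the fingers measure 114 mm over their backs; the gripper's body (76 mm by 85 mm) begins 54 mm behind the grasp point. The pads swing forward as they close: fully open they stand 13 mm farther back than shut.
Start: joints at [-1.456, 0.217, 1.613, -0, 1.311, -0.112], TCP at [140.559, -609.001, 231.3] pointing down, gripper open.
Joint ranges: [-2.75, 2.75], [-0.78, 2.1], [0.31, 2.55], [-1.13, 4.27], [0.13, 2.63], [-2.58, 2.58]. Speed limits (rad/s): [2.79, 2.79, 3.14, 3.14, 3.14, 3.14].

### API

Orientations are given as a unit quaternion [x, y, z, w].
In Python, from station import r gives the robot as it stands. Calls block until the motion is done:
- r.move_pose(position, orientation): joint-space move of the TCP to a pose.
- r.movel(position, ori=None, speed=150, f_stop=None): straight line of the TCP; ori=None keeps the orientation; speed is the mean speed in mm/s. With f_stop (N) it stops when the force on the tool has changed by that much, and returns True; else False.
- r.goto_joints(angles): joint-space move.
- r.ungrasp() and r.close_gripper(force=None): open the fingers fully, or close them until they stop; force is the grip in N (None keeps the last).
- r.pause(seconds).
- r.ik(position, orientation): joint angles nearest the present ones, or None.
- r.read_state(): the state.
- r.read_camera(name): name is "scene" or "top" or "wrist"; returns the picture (400x640x3 uint8, red, green, blue); there is no depth.
- r.calibration(name): a dict with "K" (3x3 intrinsics, pixels), "cam_to_world" (4x4, takes a point from camera to world coordinates). Camera axes: x right, y up, looking along -z (the intrinsics and any distortion apply to the point x, -y, -z); pixel columns grow to the right and rows downward; lengths in mm; the calibration is good to about 2 mm. A picture is of the moment at which its call begins: read the wrist's pose just before it. calibration takes no time and is no camera call; for the wrist camera it gives the pose at the moment of the call.
A pose or a line that the arm cannot do raises r.Unreachable and nothing moves.
- r.hand_in(): hands the job in; it is judged then, once.
The state is a dict: "time_s": time; "q": joint angles; "joint_velocities": joint speeds; "tau": joint torques, N m; "position": TCP position; "eef_rot": TCP orientation; "wrist_force": force on the tool from outside, world axes, zero at the start; "torque": the same for the moment, N m; "opening": finger opening in mm; "grasp_force": force on a finger pad.
Only numpy, scipy, OpenCV 4.12 (cv2) and the standard library are available. Lean on these libraries where they do the work, as an engineer would, in place of code of your own. Each camera call takes 0.05 s, during which the arm holds its last target. There are 200 camera calls.

## Working session

There is one attempt and no reset: what is moved stays moved. The work goes in short steps, each a Python script; the robot and the scene stay as the last script left them, time stands still between calls to the robot, and variables do not carry over. Pictures are saved under pics/ and viewed, at most 14 in all, crops included, and the job is handed in when it is done.

```bash
mkdir -p pics; ls; python3 - <<'E'
from station import r
import cv2, numpy as np
np.set_printoptions(precision=4,suppress=True)
for n in ("top","scene"):
    im=r.read_camera(n); cv2.imwrite(f"pics/{n}0.png",im[:,:,::-1])
    c=r.calibration(n); print(n,c)
s=r.read_state(); print(s["time_s"],s["position"],s["eef_rot"],s["opening"])
E
```

```text
pics
station.py
top {'K': array([[385.8352,   0.    , 320.2956],
       [  0.    , 385.8352, 200.6275],
       [  0.    ,   0.    ,   1.    ]]), 'cam_to_world': array([[ -0.0033,   0.9861,  -0.1659, 451.424 ],
       [ -0.9998,  -0.0002,   0.0183,  15.7328],
       [  0.018 ,   0.166 ,   0.986 , 967.9719],
       [  0.    ,   0.    ,   0.    ,   1.    ]])}
scene {'K': array([[484.4223,   0.    , 322.6367],
       [  0.    , 484.4223, 211.3623],
       [  0.    ,   0.    ,   1.    ]]), 'cam_to_world': array([[  -0.1422,   -0.5857,    0.7979, 1428.2103],
       [   0.9896,   -0.0683,    0.1263,  116.4088],
       [  -0.0194,    0.8076,    0.5894,  665.7449],
       [   0.    ,    0.    ,    0.    ,    1.    ]])}
0.1 [ 140.4922 -608.2451  230.0784] [ 0.9936  0.1132  0.     -0.0011] 85.78733321814259
```

View pics/top0.png

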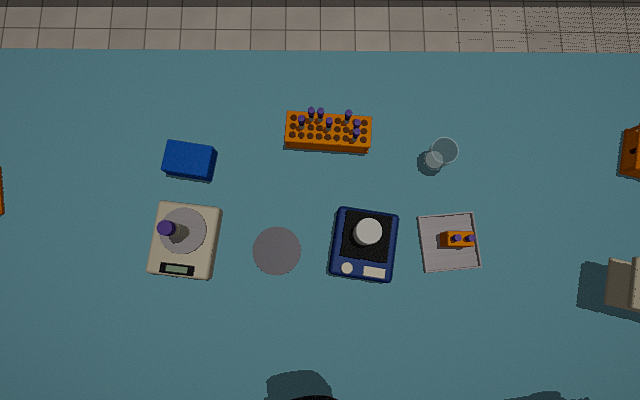

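View pics/scene0.png

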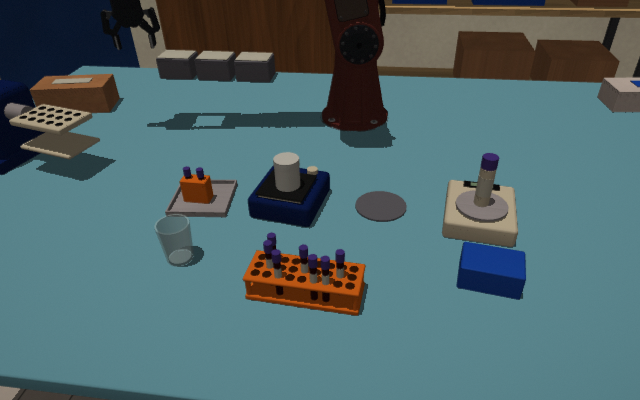

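The top view shows the balance pan at (183,231) with the tube cap at (166,228), and the mat at (277,250). The mixer is at (366,240) with the jar lid at (368,231), and the tray is at (449,242) with the block caps at (457,239) and (469,238). The scene view agrees with this, and the arm hides nothing.

```bash
cat > h.py <<'E'
import cv2, numpy as np
np.set_printoptions(precision=2,suppress=True)
def ray(cal,uv,z):
    """pixels (N,2) -> world points on plane z"""
    K=cal["K"];T=cal["cam_to_world"]
    uv=np.atleast_2d(np.asarray(uv,float))
    d=np.c_[(uv[:,0]-K[0,2])/K[0,0],-(uv[:,1]-K[1,2])/K[1,1],-np.ones(len(uv))]@T[:3,:3].T
    o=T[:3,3]
    return o+d*((z-o[2])/d[:,2])[:,None]
def big(mask,roi=None,k=3):
    m=mask.astype(np.uint8)*255
    if roi: 
        z=np.zeros_like(m);x0,y0,x1,y1=roi;z[y0:y1,x0:x1]=m[y0:y1,x0:x1];m=z
    if k: m=cv2.morphologyEx(m,cv2.MORPH_CLOSE,np.ones((k,k)))
    cs,_=cv2.findContours(m,cv2.RETR_EXTERNAL,cv2.CHAIN_APPROX_NONE)
    return sorted(cs,key=cv2.contourArea,reverse=True)
def circ(cal,c,z):
    """metric circle (hull) of a contour on plane z: centre, diameters"""
    p=ray(cal,c[:,0,:],z)[:,:2].astype(np.float32)
    h=cv2.convexHull(p)
    (cx,cy),d,a=cv2.fitEllipse(h) if len(h)>4 else cv2.minAreaRect(h)
    return np.array([cx,cy]),np.array(d)
def rect(cal,c,z):
    p=ray(cal,c[:,0,:],z)[:,:2].astype(np.float32)
    return cv2.minAreaRect(p)
E
python3 - <<'E'
import cv2
im=cv2.imread("pics/top0.png")
c=cv2.resize(im[190:290,140:490],None,fx=2.28,fy=2.28,interpolation=cv2.INTER_CUBIC)
cv2.imwrite("pics/c0.png",c)
hsv=cv2.cvtColor(im,cv2.COLOR_BGR2HSV)
for n,(u,v) in dict(tubecap=(166,228),pan=(192,240),hous=(213,222),mat=(277,250),plat=(352,225),plat2=(380,255),navy=(335,262),jar=(368,228),jarside=(368,242),tray=(430,255),traywall=(419,240),block=(449,238),cap=(469,238),bench=(300,200),bench2=(410,200)).items(): print(n,hsv[v,u])
E
```

```text
tubecap [129 130 106]
pan [  9  15 118]
hous [ 18  46 151]
mat [135  11  93]
plat [158  68  15]
plat2 [45 60 17]
navy [110 147  97]
jar [ 23  13 156]
jarside [ 26  11 162]
tray [  0  12 129]
traywall [ 96 111  60]
block [ 19 255 173]
cap [130 115 118]
bench [ 95  94 125]
bench2 [ 96 100 122]
```

View pics/c0.png

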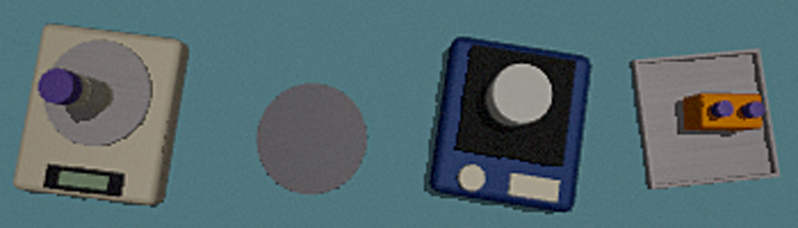

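The crop separates the pan, mat, black platform, tray floor and caps cleanly, so colour masks should work.

```bash
python3 - <<'E'
from station import r
from h import *
im=cv2.imread("pics/top0.png"); cal=r.calibration("top")
H,S,V=cv2.split(cv2.cvtColor(im,cv2.COLOR_BGR2HSV))
pur=(H>118)&(H<145)&(S>60)&(V>50); org=(H>8)&(H<25)&(S>170); white=(S<35)&(V>110)
grey=(S<35)&(V>60)
mat=big(grey,(240,210,315,290))[0]; print("mat",circ(cal,mat,4))
pan=big(((S<32)&(V>80))|pur,(150,195,215,258))[0]; print("pan box",cv2.boundingRect(pan),circ(cal,pan,56))
# pan: right-hand half of its outline only (free of tube)
p=big((S<32)&(V>80),(150,195,215,258))[0]; q=p[p[:,0,0]>185]; print("pan right side",circ(cal,q,56))
cap=big(pur,(150,210,190,245))[0]; print("tubecap top",circ(cal,cap,171),cv2.boundingRect(cap))
plat=big((V<45),(335,205,400,265))[0]; plat=cv2.convexHull(plat); print("plat",rect(cal,plat,68),cv2.boundingRect(plat))
nav=big((H>100)&(H<125)&(S>120)|(V<45),(325,200,405,290))[0]; print("mixer housing",rect(cal,nav,56))
jar=big(white,(345,205,390,255))[0]; print("jar box",cv2.boundingRect(jar)); print("jar top",circ(cal,jar,138))
ys=big(((H<95)|(H>105)|(S<60)),(405,200,490,285))[0]; print("tray",rect(cal,ys,14),cv2.boundingRect(ys))
bal=big((H<40)|(S<35)|pur,(140,190,230,290))[0]; print("balance",rect(cal,bal,46))
b=big(org|pur,(435,220,480,255))[0]; print("block",rect(cal,b,64),cv2.boundingRect(b))
for c in big(pur,(435,220,480,255),0)[:3]: print("cap",circ(cal,c,88),cv2.contourArea(c),cv2.boundingRect(c))
c=r.calibration("wrist");print(c["cam_to_world"],c["K"])
# sideways tall stuff: bystanders
E
```

```text
mat (array([489.22, 107.11]), array([117.69, 117.95]))
pan box (154, 208, 52, 46) (array([534.92, 326.53]), array([106.54, 116.74]))
pan right side (array([536.8 , 297.71]), array([ 52.7 , 107.31]))
tubecap top (array([529.58, 318.88]), array([31.6 , 37.91])) (157, 220, 19, 16)
plat ((519.7105712890625, -106.34302520751953), (111.17766571044922, 111.8088607788086), 80.94975280761719) (339, 210, 53, 53)
mixer housing ((501.99359130859375, -103.42796325683594), (149.6638641357422, 163.75115966796875), 80.76972198486328)
jar box (356, 218, 26, 26)
jar top (array([ 526.07, -103.88]), array([54.92, 55.5 ]))
tray ((510.0206298828125, -317.7911682128906), (220.50843811035156, 207.8201446533203), 89.76537322998047) (405, 200, 85, 85)
balance ((513.6404418945312, 320.493408203125), (155.88739013671875, 174.18545532226562), 83.00169372558594)
block ((512.0218505859375, -323.30670166015625), (84.06526947021484, 37.54138946533203), 89.90435028076172) (440, 231, 36, 17)
cap (array([ 513.86, -346.96]), array([13.11, 17.95])) 31.0 (468, 235, 8, 6)
cap (array([ 514.65, -314.57]), array([14.19, 16.54])) 30.0 (454, 234, 8, 7)
cap (array([ 514.88, -334.44]), array([0., 0.])) 0.0 (466, 237, 1, 1)
[[   0.22    0.94    0.26  205.97]
 [  -0.97    0.22    0.06 -593.18]
 [  -0.     -0.27    0.96  373.41]
 [   0.      0.      0.      1.  ]] [[300.54   0.   317.26]
 [  0.   300.54 196.91]
 [  0.     0.     1.  ]]
```

```bash
python3 - <<'E'
from station import r
from h import *
import pickle
cals={}
for n,p in dict(tray=(445,-315,240),mixer=(455,-105,260),bal=(465,318,290)).items():
    r.move_pose(p,[1,0,0,0])
    cals[n]=r.calibration("wrist"); im=r.read_camera("wrist"); cv2.imwrite(f"pics/w_{n}.png",im[:,:,::-1])
    s=r.read_state(); print(n,s["time_s"],s["position"],cals[n]["cam_to_world"][:3,3])
pickle.dump(cals,open("cals.pkl","wb"))
ims=[cv2.resize(cv2.imread(f"pics/w_{n}.png"),(400,250)) for n in cals]
cv2.imwrite("pics/m1.png",np.vstack([np.hstack(ims[:2]),np.hstack([ims[2],ims[2]*0])]))
E
```

```text
tray 1.7083 [ 444.58 -315.95  240.02] [ 511.88 -315.48  383.34]
mixer 2.6083 [ 455.18 -106.37  259.97] [ 522.32 -105.63  403.44]
bal 4.225 [465.58 316.78 289.83] [532.71 317.19 433.11]
```

View pics/m1.png

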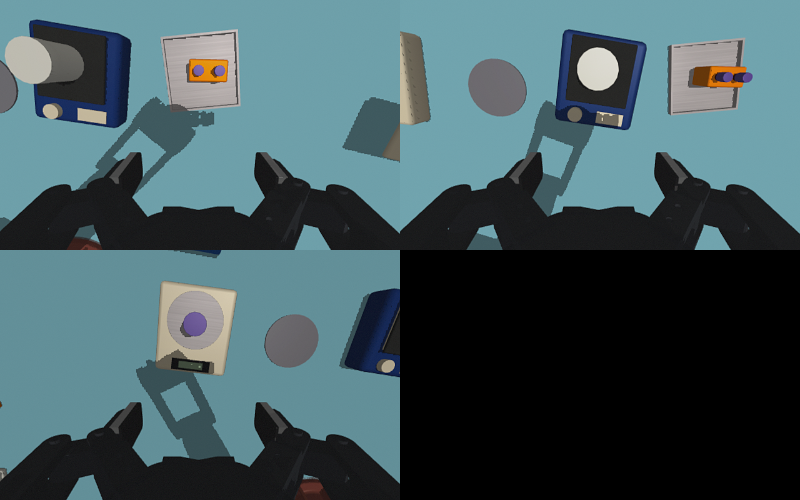

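The views are clear. At full resolution, the tray view shows the tray around (322,115) with caps at about (317,114) and (349,113). The mixer view shows the jar lid at (317,110). The balance view shows the cap at (312,118) on the pan at (312,112), and the mat at (466,145).

```bash
python3 - <<'E'
from h import *
import pickle
cals=pickle.load(open("cals.pkl","rb"))
def ld(n):
    im=cv2.imread(f"pics/w_{n}.png"); H,S,V=cv2.split(cv2.cvtColor(im,cv2.COLOR_BGR2HSV))
    return cals[n],H,S,V,(H>112)&(H<145)&(S>60)&(V>50)
cal,H,S,V,pur=ld("tray"); org=(H>5)&(H<25)&(S>150)
bench=(H>80)&(H<105)&(S>40)
t=big(~bench,(250,45,395,160))[0]; print("tray",cv2.boundingRect(t),rect(cal,t,14))
b=big(org|pur,(285,80,380,145))[0]; print("block",cv2.boundingRect(b),rect(cal,b,64))
for c in big(pur,(285,80,380,145),0)[:2]: print("cap",circ(cal,c,90))
cal,H,S,V,pur=ld("mixer")
j=big((S<40)&(V>170),(270,65,360,155))[0]; print("jar",circ(cal,j,138))
p=big((V<70)&(S<90),(255,50,395,175))[0]; print("plat",cv2.boundingRect(p),rect(cal,p,68))
cal,H,S,V,pur=ld("bal")
c=big(pur,(270,80,350,160))[0]; print("tubecap",circ(cal,c,171))
bench=(H>80)&(H<105)&(S>40)
print("pan px",H[95,275],S[95,275],V[95,275],"hous",S[75,270],V[75,270], "mat",S[145,466])
p=big(((S<38)|pur)&~bench,(252,50,375,165))[0]; print("pan",cv2.boundingRect(p),circ(cal,p,56))
p=big(~bench,(245,55,390,207))[0]; print("bal",cv2.boundingRect(p),rect(cal,p,46))
m=big((S<40),(410,95,520,200))[0]; print("mat",circ(cal,m,4))
E
```

```text
tray (257, 46, 128, 114) ((515.5657348632812, -321.9503479003906), (127.4809799194336, 140.78286743164062), 5.154648303985596)
block (302, 95, 63, 36) ((513.19091796875, -331.41949462890625), (63.276885986328125, 34.4788932800293), 89.87332153320312)
cap (array([ 512.88, -346.95]), array([14.91, 16.38]))
cap (array([ 513.67, -315.61]), array([14.76, 14.97]))
jar (array([ 525.12, -105.01]), array([55.54, 55.84]))
plat (265, 55, 115, 119) ((519.3497314453125, -108.93241882324219), (108.96096801757812, 108.73828887939453), 80.85955047607422)
tubecap (array([529.18, 322.01]), array([31.22, 31.68]))
pan px 7 15 156 hous 47 194 mat 10
pan (267, 65, 91, 94) (array([533.38, 323.21]), array([109.25, 109.32]))
bal (249, 55, 130, 146) ((513.7285766601562, 325.5087585449219), (147.23683166503906, 171.97560119628906), 82.92672729492188)
mat (array([487.84, 106.87]), array([118.54, 120.34]))
```

```bash
cat >> h.py <<'E'
def quat(deg):
    a=np.radians(deg)/2; return [np.cos(a),np.sin(a),0,0]
def pick(r,xy,deg,zg,ztop,force=35):
    """zg: TCP height at the grasp; ztop: clear height"""
    r.ungrasp(); r.move_pose([*xy,ztop],quat(deg))
    hit=r.movel([*xy,zg],speed=100,f_stop=8); r.pause(.2)
    p=r.read_state()["position"]
    r.close_gripper(force); r.pause(.2); s=r.read_state()
    print("grasp",hit,p,s["opening"],s["grasp_force"],s["time_s"])
    r.movel([*xy,ztop],speed=120); r.pause(.1); s=r.read_state(); print("held",s["opening"],s["grasp_force"],s["wrist_force"])
def place(r,xy,deg,zg,ztop):
    r.move_pose([*xy,ztop],quat(deg)); 
    r.movel([*xy,zg+8],speed=120); r.pause(.3)
    hit=r.movel([*xy,zg-4],speed=12,f_stop=3); s=r.read_state(); print("touch",hit,s["position"],s["time_s"],s["wrist_force"])
    if not hit: print("no contact felt")
    r.ungrasp(); r.pause(.3); r.movel([*xy,ztop],speed=150)
E
python3 - <<'E'
from station import r
from h import *
import pickle
cal=pickle.load(open("cals.pkl","rb"))["tray"]
im=cv2.imread("pics/w_tray.png"); H,S,V=cv2.split(cv2.cvtColor(im,cv2.COLOR_BGR2HSV))
t=big(~((H>80)&(H<105)&(S>40)),(250,45,395,195),0)[0]
print("tray",cv2.boundingRect(t),rect(cal,t,14),rect(cal,t,4), circ(cal,t,10))
pick(r,(525.3,-105.2),0,68+26,260)
place(r,(488,107),0,4+26,260)
im=r.read_camera("top"); cv2.imwrite("pics/top1.png",im[:,:,::-1])
j=big((cv2.cvtColor(im,cv2.COLOR_RGB2HSV)[:,:,1]<35)&(im[:,:,0]>125),(240,200,320,290))[0]
print(circ(r.calibration("top"),j,74))
cv2.imwrite("pics/c1.png",cv2.resize(im[180:300,140:500,::-1],None,fx=2,fy=2))
E
```

```text
tray (257, 46, 128, 134) ((508.8444519042969, -322.5470886230469), (140.98634338378906, 140.77517700195312), 5.168739318847656) ((508.76220703125, -322.7383117675781), (144.80364990234375, 144.5867462158203), 5.168741703033447) (array([ 507.83, -323.18]), array([179.72, 195.18]))
grasp False [ 525.61 -105.29   94.46] 56.026015453571375 37.569197192788124 8.6083
held 56.23820140179808 37.35775988548994 [-0.06  0.75 -1.62]
touch True [487.88 107.01  30.27] 14.0833 [-1.36 -0.17  4.93]
(array([477.81,  82.75]), array([0., 0.]))
```

View pics/c1.png

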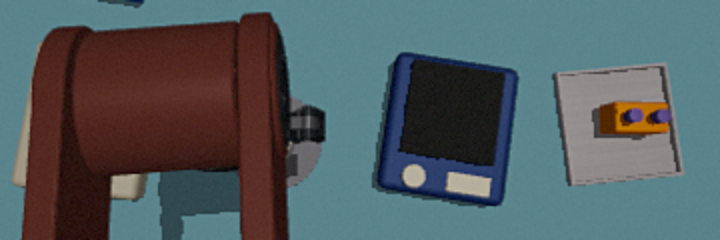

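The mixer is empty and the block is untouched in the tray. The arm hides the mat here, so I'll check the jar later from the wrist view. Next is the block.

```bash
python3 - <<'E'
from station import r
from h import *
im=cv2.imread("pics/top1.png"); cal=r.calibration("top"); V=cv2.cvtColor(im,cv2.COLOR_BGR2HSV)[:,:,2]
print("plat",rect(cal,cv2.convexHull(big(V<45,(335,205,400,265))[0]),68))
ok={d:[r.ik(p,quat(d)) for p in ((513.3,-331.3,31),(519.4,-108,95))] for d in (89.5,-90.5)}
for d in ok: print(d,*ok[d])
d=min((d for d in ok if all(q is not None for q in ok[d])),key=lambda d:abs(np.array(ok[d])[:,5]).max())
pick(r,(513.3,-331.3),d,31,260)
place(r,(519.4,-108),d,68+27,260)
r.move_pose((440,170,270),[1,0,0,0])
c=r.calibration("wrist"); im=r.read_camera("wrist"); cv2.imwrite("pics/w2.png",im[:,:,::-1])
im=r.read_camera("top"); cv2.imwrite("pics/t2.png",im[:,:,::-1])
import pickle; pickle.dump(c,open("c2.pkl","wb"))
cv2.imwrite("pics/m2.png",np.vstack([cv2.imread("pics/w2.png")[:230],cv2.resize(im[180:300,160:480,::-1],(640,240))]))
E
```

```text
plat ((519.5379028320312, -106.25515747070312), (110.68074798583984, 111.47771453857422), 80.98092651367188)
89.5 [-0.69  0.43  1.76 -0.    0.95 -0.68] [-0.34  0.18  1.94 -0.    1.02 -0.33]
-90.5 [-0.69  0.43  1.76 -0.    0.95  2.46] None
grasp False [ 513.42 -331.42   31.26] 35.531207394747 36.66298449039459 22.1083
held 36.08742035409262 36.49199366569519 [ 1.08  0.66 -2.44]
touch True [ 519.43 -108.01   95.09] 27.5917 [ 0.35 -0.86  3.41]
```

View pics/m2.png

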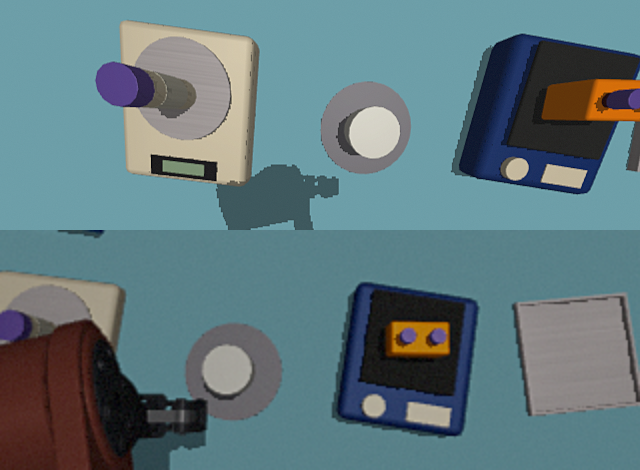

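Both views show the jar standing mid-mat (wrist view (375,132)) and the block mid-platform, upright, and the tray is empty. Next is the tube.

```bash
python3 - <<'E'
from station import r
from h import *
import pickle
c=pickle.load(open("c2.pkl","rb")); im=cv2.imread("pics/w2.png"); H,S,V=cv2.split(cv2.cvtColor(im,cv2.COLOR_BGR2HSV))
j=big((S<40)&(V>170),(330,90,410,165))[0]; print("jar",circ(c,j,74))
t2=cv2.imread("pics/t2.png"); H,S,V=cv2.split(cv2.cvtColor(t2,cv2.COLOR_BGR2HSV)); cal=r.calibration("top")
t=big(~((H>80)&(H<105)&(S>70)),(410,200,490,280),0)[0]; print("tray",rect(cal,t,14))
b=big((H>5)&(H<25)&(S>150),(345,210,390,260))[0]; print("block",rect(cal,b,128))
for k in big((H>118)&(H<145)&(S>60)&(V>50),(345,210,390,260),0)[:2]: print("cap",circ(cal,k,154))
pick(r,(529.3,322),0,56+58,300,25)
place(r,(508.8,-322.3),0,4+58,300)
r.move_pose((440,-315,290),[1,0,0,0])
c=r.calibration("wrist"); im=r.read_camera("wrist"); cv2.imwrite("pics/w3.png",im[:,:,::-1]); pickle.dump(c,open("c3.pkl","wb"))
E
```

```text
jar (array([487.66, 107.2 ]), array([55.55, 55.8 ]))
tray ((509.9021301269531, -320.2459411621094), (141.4683074951172, 145.24395751953125), 5.151120662689209)
block ((519.0267333984375, -103.88529968261719), (70.65656280517578, 39.24325180053711), 89.87232208251953)
cap (array([519.93, -90.87]), array([14.17, 16.76]))
cap (array([ 519.62, -122.62]), array([13.84, 16.03]))
grasp False [529.51 322.12 114.42] 31.75497321295193 24.915255457162857 35.5333
held 31.292198593624413 24.81990784406662 [-0.07  0.39 -0.44]
touch True [ 508.74 -322.29   62.  ] 42.6833 [-0.47  0.32  5.31]
```

View pics/w3.png

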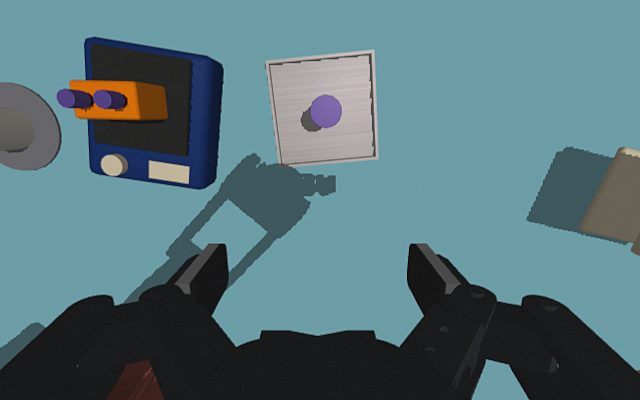

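The tube stands upright near the tray centre, with its cap at (326,111) and the tray around (323,107). Now the jar goes to the balance.

```bash
python3 - <<'E'
from station import r
from h import *
import pickle
def hsv(im): return cv2.split(cv2.cvtColor(im,cv2.COLOR_BGR2HSV))
c=pickle.load(open("c3.pkl","rb")); H,S,V=hsv(cv2.imread("pics/w3.png"))
print("tube",circ(c,big((H>112)&(H<145)&(S>60)&(V>50),(290,80,360,140))[0],119))
print("tray",rect(c,big(~((H>80)&(H<105)&(S>40)),(255,35,390,175),0)[0],14))
pick(r,(487.8,107.1),0,30,260)
place(r,(533.4,323.2),0,56+26,260)
r.move_pose((465,318,270),[1,0,0,0])
c=r.calibration("wrist"); im=r.read_camera("wrist")[:,:,::-1].copy(); cv2.imwrite("pics/w4.png",im); H,S,V=hsv(im)
print("jar",circ(c,big((S<40)&(V>185),(260,70,370,160))[0],126))
r.move_pose((455,-105,290),[1,0,0,0])
c=r.calibration("wrist"); im2=r.read_camera("wrist")[:,:,::-1].copy(); H,S,V=hsv(im2)
for k in big((H>112)&(H<145)&(S>60)&(V>50)&(S<150),(290,85,350,140),0)[:2]: print("blockcap",circ(c,k,154))
print("plat",rect(c,cv2.convexHull(big((V<70)&(S<90),(255,50,395,175))[0]),68))
cv2.imwrite("pics/m4.png",np.vstack([im[30:230],im2[30:230]]))
s=r.read_state(); print(s["time_s"])
E
```

```text
tube (array([ 508.82, -322.13]), array([30.93, 31.31]))
tray ((509.3053894042969, -322.81134033203125), (140.9647979736328, 140.87252807617188), 5.284201145172119)
grasp False [487.98 107.12  30.23] 55.72962686806857 37.57614187896252 50.75
held 55.91772079859596 37.33855180442333 [-0.23 -0.55 -0.73]
touch True [533.33 323.15  82.32] 56.3333 [ 0.3  -0.8   4.87]
jar (array([533.39, 323.34]), array([54.47, 54.93]))
blockcap (array([ 518.97, -124.01]), array([14.76, 15.63]))
blockcap (array([519.63, -92.43]), array([14.91, 15.5 ]))
plat ((519.3284912109375, -108.72691345214844), (108.89057922363281, 108.7873764038086), 80.91446685791016)
60.425
```

View pics/m4.png

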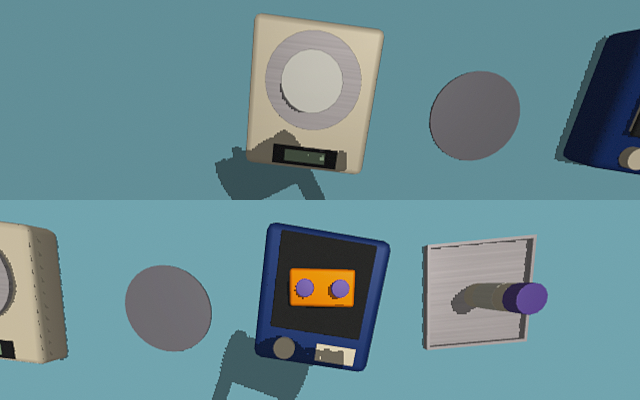

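The jar is mid-pan (312,80), the block mid-platform (322,288) and the tube upright in the tray. All three measure within about 2 mm of their centres, so I'm handing in.

```bash
python3 -c "
from station import r
print(r.hand_in())"
```

```text
the job is handed in; nothing more can be done
None
```

I handed the job in at about 60 s: the jar is on the balance, the block on the mixer and the tube in the tray, each upright and within about 2 mm of centre by camera; the jar was parked on the mat first, and no verdict came back.

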